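# Take the stacked coffee drip pot apart for serving

## Robot

A 6-joint arm with a two-finger parallel gripper is mounted at the origin on a cart in front of the work surface, level with it; the furniture and walls round the work are solid. World frame = base frame: x ahead of the robot, y to its left, z up, the work surface at z = 0. Lengths are in m, angles in rad, forces in N, time in s.
With the tool pointing down it reaches from about 0.3 to 0.775 m from the base axis. Payload 14.6 kg.
Tool frame: the origin (TCP) lies at the very end of the fingers, on their centre line; the grasp point (between the pads) lies manip.grasp_offset behind it (manip.grasp_offset is the distance from the TCP to the grasp point, in m); z points along the fingers, y is the line along which they close (so a half turn about z gives the same grasp; the last joint's range is limited). The gripper opens to 85 mm and grips with 20 to 120 N. Pads are 22 mm wide; open, the fingers measure 114 mm over their backs; the gripper's body (76 mm by 85 mm) begins 54 mm behind the grasp point. The pads swing forward as they close: fully open they stand 13 mm farther back than shut.
Start: joints at [-1.398, 0.3, 1.521, -0, 1.321, -0.067], TCP at [0.131, -0.534, 0.21] pointing down, gripper open.
Joint ranges: [-3.03, 3.03], [-0.79, 2.21], [0.23, 2.52], [-1.04, 4.18], [0, 3.07], [-2.55, 2.55]. Speed limits (rad/s): [2.22, 2.22, 2.57, 3.14, 3.14, 3.14].

## Interface

Orientations are given as a rotation vector (axis times angle).
In Python, from rig import manip, eyes gives the robot as it stands. The module is installed in compiled form; this text tells all that it offers.
- The arm moves only by the shell command python3 -m inch 'ROWS'. ROWS is JSON, a list of rows, each a list of 7 numbers: the turn, a rotation vector about the tool's x, y, z in rad, then the shift along the tool's x, y, z in mm, then the opening in per cent of the stroke, from 0 (shut) to 100 (fully open). In form: [[wx, wy, wz, dx, dy, dz, claw], ...]. A call has 1 to 10 rows; each row shifts and turns the commanded pose from where the row before left it, along the tool's axes as they then stand; what a row does not reach is not made up. A row lasts 1/12 s, in which the tool goes at most 41.7 mm and 7.16 degrees, less where a joint would pass 70% of its speed; a pose out of reach is approached as far as the arm can. A call is refused whole if a number of a shift passes 41.7 or a number of a turn 0.125, either way. A call with a gripper value outside its range is refused whole. The fingers move at their own pace and stop on an object; the grip force is fixed at half the most. Time passes only in rows, so rows that do not move let the fingers close. It gives the time, the measured TCP pose, the force, the opening and the grip force at its end, in the units of the state.
- manip.get_obs(): the state, without advancing time (a new reading comes with each control period).
- eyes.grab_frame(name): name is "scene" or "top" or "wrist"; returns a dict with "color" (400x640x3 uint8, red, green, blue), "fovy" (degrees; the focal length in pixels is half the picture's height over the tangent of half this angle, whatever the lens; pixels are square), "cx", "cy" (the principal point, pixels), "extrinsics" (4x4, takes a point from world to camera coordinates). Camera axes: x right, y down, z forward; pixel columns grow to the right and rows downward; lengths in m; the calibration is good to about 2 mm. A picture is of the moment at which its call begins. There is no depth.
- manip.finish_job(): hands the job in; it is judged then, once.
Trained networks look in the newest picture that a camera, given by its name, has taken for a name from the list of things; names that differ only in an ending like _2 or _b are one class to them, and where a whole thing is asked for, a point or a joint stands for the part that bears it (a point fixed in the world has none). Each returns a list of dicts, best first, with "score" (0 to 1); they miss things now and then, are a little off and sometimes report something else, mostly with a low value. They report only what shows in the picture. A call takes as long as a camera call. They do not tell look-alikes from the thing itself.
- eyes.look_for(camera, name): "centre" ([column, row] in pixels, amid what is visible of it).
- eyes.landmark_of(camera, name): "centre" ([column, row] in pixels: a listed point, or the origin of a listed thing).
The state is a dict: "t": time; "q": joint angles; "joint_velocities": joint speeds; "joint_torque": joint torques, N m; "ee_pos": TCP position; "eef_rot": TCP orientation; "ft_force": force on the tool from outside, world axes, zero at the start; "ft_torque": the same for the moment, N m; "finger_gap": opening from 0.0 (shut) to 1.0 (fully open); "grip_force": force on a finger pad.
Only numpy, scipy, OpenCV 4.12 (cv2) and the standard library are available. Lean on these libraries where they do the work, as an engineer would, in place of code of your own. Each camera call takes 0.05 s, during which the arm holds its last target. There are 200 camera calls.

## Task

The coffee has run through the stacked china drip pot, so take the stack apart for serving: stand the water spreader in the small round dish, seat the filter section in the mouth of the drip cup, move the pot onto the warmer, and close the pot with its lid. Keep the pot upright all the while, set everything down flat and let go of it, and leave the coffee cup and the egg cup where they are.

Things in the scene. Friction and masses are not known exactly. Their poses are not given: they have to be found in the camera images.
- lid: Small round white china lid, top of the stack, 60 g. Origin: centre of underside, z up. Spigot 43 mm wide, z 0-8 mm, tapered at its end to 32; cover disc 56 mm wide, underside z = 8; grip the knob, 16 mm wide, z 18-32. Starts loose in the spreader's mouth (origin 19 mm above the spreader's; rides along if that is lifted). Fits spreader and pot mouths alike, 2.5 mm play; can stand on the counter.
- spreader: Water spreader: shallow white china cup, under the lid, 90 g. Origin: centre of underside, z up. Spigot 52 mm wide, z 0-8 mm; flange 66 mm wide, z 8-11, with flat lugs on its +x and -x to 45 mm from the axis; straight round wall 60 mm wide outside, 48 inside, z 11-27: grip here, along its y. Starts with its spigot loose in the filter's mouth, its origin 52 mm above the filter's.
- filter_section: Filter: white china cylinder, open above, perforated floor, third piece, 160 g. Origin: centre of underside, z up. Spigot 43 mm wide, z 0-12 mm, end tapered to 32; flat shoulder at z = 12; body 68 mm wide outside, 56 inside, z 12-60: grip along its y. Flat lugs on its +x and -x at z 42-50, to 56 mm from the axis. Starts loose in the pot's mouth, shoulder on rim, origin 72 mm above the pot's.
- pot: Round-bellied white china coffee pot, bottom of the stack, 94 mm wide, 84 high, 280-490 g. Origin: centre of underside, z up; spout along +x (to 71 mm, z under 73), loop handle along -x (to 79 mm, z under 58). Foot 71 mm wide. Grip the straight neck, 60 mm wide, z 65-84, along its y. Mouth 48 mm wide, over 15 deep. Lid home: lid's origin 76 mm above the pot's.
- dish: Small round white china dish, fixed on the counter, 102 mm wide, 12 mm high; place of the spreader. Origin: centre of its underside. Flat floor at z = 5 mm, 82 mm wide; the spreader standing in it has its origin 5 mm above the dish's.
- drip_cup: Drip cup: white china cup without handle, 74 mm wide, 45 mm high, fixed on the counter, with a broad flat turned-in rim; place of the filter. Origin: centre of its underside. Mouth 48 mm wide (2.5 mm play round the filter's spigot). Filter seated, its shoulder on the rim: the filter's origin is 33 mm above the cup's.
- warmer: Warmer, fixed on the counter: round wooden base 112 mm wide with a tea light, four steel posts, round steel top ring; place of the pot. Origin: centre of its underside. The pot stands on the top at z = 50 mm, inside an upright lip 100 mm wide outside, 87 mm inside, that rises to z = 56 mm.
- cup: Coffee cup of blue and white china with a handle, 86 x 112 x 60 mm, loose, behind the work on the right. Not to be disturbed. Origin: under the middle of its outline.
- egg_cup: Egg cup of blue and white china, 47 mm wide, 50 mm high, loose, at the back of the work on the left. Not to be disturbed. Origin: centre of its underside.
There are look-alikes about, which are no part of the job. Leave any green look-alike of the lid alone.

How it is judged:
At the end, for the whole second after the job is handed in: Spreader in the dish (centres within 12 mm), filter section seated in the drip cup (6 mm), pot on the warmer inside its lip (10 mm), lid home in the pot's mouth (6 mm); each at its seated height within 3 mm, upright within 0.1 rad, released and at rest (horizontal distance between spreader and dish below 0.012 m and z of spreader in the frame of dish between 0.002 and 0.008 m and horizontal distance between filter_section and drip_cup below 0.006 m and z of filter_section in the frame of drip_cup between 0.03 and 0.036 m and horizontal distance between pot and warmer below 0.01 m and z of pot in the frame of warmer between 0.047 and 0.053 m and horizontal distance between lid and pot below 0.006 m and z of lid in the frame of pot between 0.073 and 0.079 m and angle between each of spreader, filter_section, pot, lid's own z axis and vertical below 0.1 rad and linear speed of each of spreader, filter_section, pot, lid below 0.02 m/s and angular speed of each of spreader, filter_section, pot, lid below 0.2 rad/s); the robot touches nothing.
It fails at once if the pot is tipped more than about 25 degrees (angle between pot's own z axis and vertical above 0.44 rad).
It fails at once if the coffee cup is pushed more than 15 mm (distance of cup from where it was at the start of the episode above 0.015 m).
It fails at once if the egg cup is pushed more than 15 mm (distance of egg_cup from where it was at the start of the episode above 0.015 m).
It also fails if it takes over 128 s, if anything falls off the work surface, if the arm or the gripper's body presses on something with over 40 N, if the wrist force passes 120 N, or if a joint passes its speed limit or range.

## Working session

There is one attempt and no reset: what is moved stays moved. The work goes in short steps, Python scripts to look and compute and a shell command to move; the robot and the scene stay as the last step left them, time stands still between calls to the robot, and variables do not carry over. Pictures are saved under pics/ and viewed, at most 14 in all, crops included, and the job is handed in when it is done.

```bash
mkdir -p pics; cat > h.py <<'E'
import numpy as np,cv2
from scipy.spatial.transform import Rotation as R
from rig import manip,eyes
def grab(cam,fn=None):
    f=eyes.grab_frame(cam)
    if fn: cv2.imwrite('pics/'+fn,f['color'][:,:,::-1])
    return f
def ray(f,uv):
    fl=200/np.tan(np.radians(f['fovy'])/2);E=np.array(f['extrinsics'])
    d=E[:3,:3].T@np.array([(uv[0]-f['cx'])/fl,(uv[1]-f['cy'])/fl,1]);return -E[:3,:3].T@E[:3,3],d
def atz(f,uv,z):
    o,d=ray(f,uv);return o+d*(z-o[2])/d[2]
def proj(f,p):
    fl=200/np.tan(np.radians(f['fovy'])/2);E=np.array(f['extrinsics'])
    c=E[:3,:3]@np.array(p)+E[:3,3];return np.array([f['cx']+fl*c[0]/c[2],f['cy']+fl*c[1]/c[2]])
E
python3 - <<'E'
from h import *
np.set_printoptions(precision=4,suppress=True)
o=manip.get_obs();print(manip.grasp_offset,o['ee_pos'],R.from_rotvec(o['eef_rot']).as_matrix(),o['finger_gap'])
z0=dict(lid=.143,spreader=.124,filter_section=.072,pot=0,dish=0,drip_cup=0,warmer=0,cup=0,egg_cup=0)
for c in('scene','top','wrist'):
    f=grab(c,c+'0.png');print(c,f['fovy'],np.array(f['extrinsics'])[:3])
    if c=='wrist':continue
    for n,z in z0.items():
        for d in eyes.landmark_of(c,n)[:3]:print(c,n,round(d['score'],2),np.round(d['centre']),atz(f,d['centre'],z)[:2])
E
```

```text
0.0187 [ 0.1306 -0.534   0.209 ] [[ 0.9714  0.2375 -0.0002]
 [ 0.2375 -0.9714  0.0012]
 [ 0.0001 -0.0012 -1.    ]] 1.0038421431466538
scene 55.907484065588925 [[-0.76   -0.6497 -0.0165  0.4167]
 [-0.4208  0.5112 -0.7493  0.2852]
 [ 0.4953 -0.5626 -0.662   0.9399]]
scene lid 0.6 [376. 194.] [ 0.3926 -0.0689]
scene lid 0.42 [414. 142.] [ 0.4451 -0.375 ]
scene spreader 0.5 [411. 147.] [ 0.4499 -0.3707]
scene spreader 0.31 [253. 267.] [0.4799 0.3261]
scene filter_section 0.69 [407. 163.] [ 0.4444 -0.3489]
scene pot 0.82 [407. 178.] [ 0.442  -0.3626]
scene dish 0.59 [359. 209.] [ 0.478  -0.1188]
scene drip_cup 0.84 [313. 260.] [0.453  0.1404]
scene warmer 0.98 [255. 310.] [0.4577 0.3613]
scene cup 0.76 [352. 174.] [ 0.6082 -0.2535]
scene egg_cup 0.8 [259. 268.] [0.552  0.2602]
top 42.18859396595878 [[ 0.012  -0.9999 -0.0118 -0.0053]
 [-0.9978 -0.0112 -0.065   0.5151]
 [ 0.0649  0.0125 -0.9978  1.3812]]
top lid 0.83 [474. 221.] [ 0.4498 -0.3727]
top lid 0.78 [406. 208.] [ 0.4793 -0.2085]
top spreader 0.46 [472. 220.] [ 0.4533 -0.375 ]
top filter_section 0.54 [460. 221.] [ 0.45   -0.3574]
top pot 0.61 [456. 221.] [ 0.4526 -0.3647]
top dish 0.96 [362. 212.] [ 0.4738 -0.1104]
top drip_cup 0.85 [271. 224.] [0.4396 0.1367]
top warmer 0.8 [192. 219.] [0.4504 0.3533]
top egg_cup 0.54 [226. 176.] [0.5668 0.2622]
wrist 64.66148994288186 [[ 0.2375 -0.9714  0.002  -0.551 ]
 [-0.9321 -0.2274  0.2819 -0.0365]
 [-0.2734 -0.0688 -0.9594  0.3772]]
```

```bash
python3 - <<'E'
from h import *
for c in('scene','top'):
    cv2.imwrite(f'pics/{c}0b.png',cv2.resize(cv2.imread(f'pics/{c}0.png'),(800,500),interpolation=cv2.INTER_CUBIC))
t=cv2.imread('pics/top0.png')[150:290,140:540];cv2.imwrite('pics/top0c.png',cv2.resize(t,(800,280),interpolation=cv2.INTER_CUBIC))
E
```

```text
(no output)
```

View pics/scene0b.png

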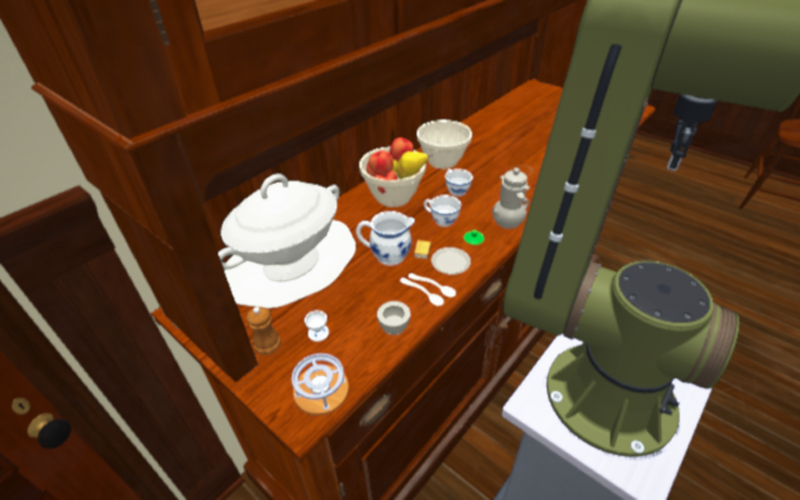

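View pics/top0c.png

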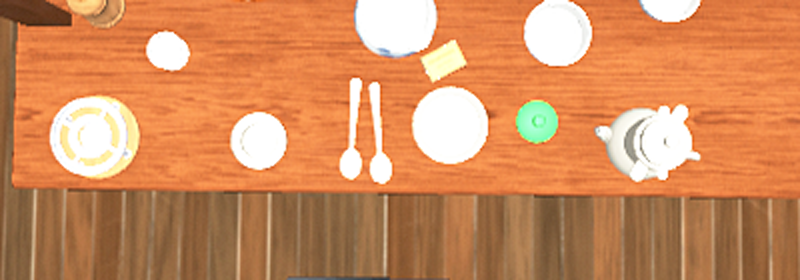

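The scene shows the stack at right (pixel ~411,170 in the 640-wide image), the green decoy lid beside the dish, and the drip cup and warmer at left. The top view agrees: stack (470,221), dish (365,212), drip cup (270,221), warmer (188,219). Next I move the wrist camera over the stack.

```bash
python3 -m inch '[[0,0,0,15,-3,-30,100],[0,0,0,35,-8.5,-15,100],[0,0,0,35,-8.5,-15,100],[0,0,0,38,-9,-12,100],[0,0,0,38,-9,-10,100],[0,0,0,38,-9,-8,100],[0,0,0,38,-9,0,100],[0,0,0,38,-9,0,100],[0,0,0,38,-9,0,100],[0,0,0,36,-9,0,100]]'
python3 -m inch '[[0,0,0,0,0,0,100],[0,0,0,0,0,0,100]]'
python3 - <<'E'
from h import *
np.set_printoptions(precision=4,suppress=True)
o=manip.get_obs();print(o['ee_pos'],R.from_rotvec(o['eef_rot']).as_matrix())
f=grab('wrist','w1.png')
z0=dict(lid=.143,spreader=.124,filter_section=.072,pot=0)
for n,z in z0.items():
    for d in eyes.landmark_of('wrist',n)[:2]:print(n,round(d['score'],2),np.round(d['centre']),atz(f,d['centre'],z)[:2])
E
```

```text
t: 1.88
ee_pos: [0.4516, -0.3694, 0.2997]
eef_rot: [3.119, 0.376, 0.0]
ft_force: [0.0, -0.4, 0.2]
finger_gap: 0.996
grip_force: 0.0
t: 2.05
ee_pos: [0.4511, -0.3697, 0.2991]
eef_rot: [-3.118, -0.38, 0.001]
ft_force: [-0.4, -0.4, 0.1]
finger_gap: 1.003
grip_force: 0.0
[ 0.4511 -0.3697  0.2991] [[ 0.9707  0.2403 -0.0005]
 [ 0.2403 -0.9707  0.0004]
 [-0.0004 -0.0006 -1.    ]]
lid 0.7 [226. 112.] [ 0.493  -0.2682]
lid 0.68 [317. 173.] [ 0.455  -0.3687]
```

View pics/w1.png

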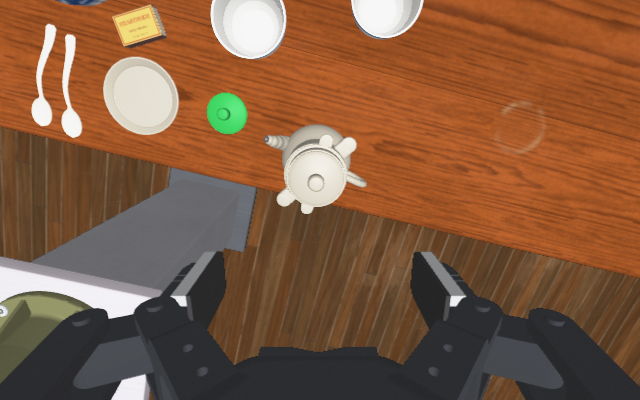

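The wrist view shows the lid knob at (316,183), lug tips near (325,142)/(307,208) and (345,146)/(285,199), the spout tip at (268,140) and the handle at (362,182). I'll zoom in for accuracy.

```bash
python3 - <<'E'
from h import *
t=cv2.imread('pics/w1.png')[115:225,245:385];cv2.imwrite('pics/w1c.png',cv2.resize(t,None,fx=5,fy=5,interpolation=cv2.INTER_CUBIC))
E
```

```text
(no output)
```

View pics/w1c.png

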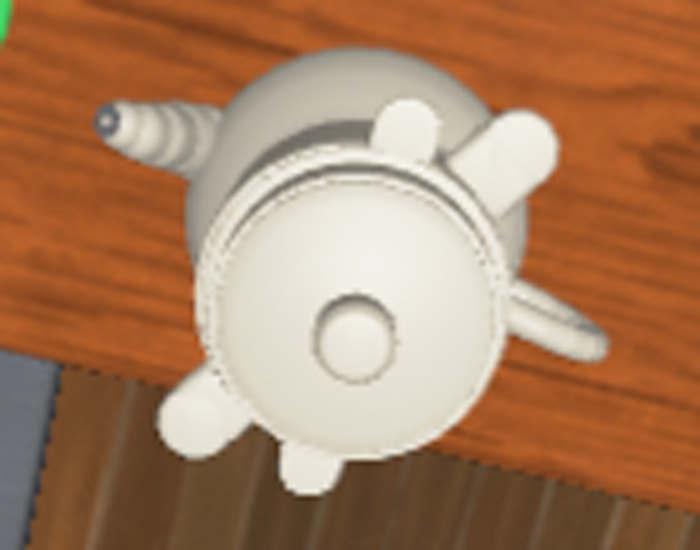

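```bash
python3 - <<'E'
from h import *
np.set_printoptions(precision=4,suppress=True)
f=grab('wrist')
P=lambda u,v,z:atz(f,(245+u/5-.5,115+v/5-.5),z)[:2]
print('knob',P(356,340,.175),'disc',P(355,318,.152),'spr rim',P(353,304,.151))
for n,a,b in(('spr',(410,97,.135),(308,497,.135)),('fil',(545,122,.122),(168,448,.122)),('pot',(105,120,.071),(605,350,.045))):
    A,B=P(*a),P(*b);d=A-B;print(n,A,B,(A+B)/2,np.linalg.norm(d),np.degrees(np.arctan2(d[1],d[0])))
E
```

```text
knob [ 0.4507 -0.3699] disc [ 0.4497 -0.3699] spr rim [ 0.4522 -0.3689]
spr [ 0.4936 -0.3708] [ 0.4044 -0.3701] [ 0.449  -0.3704] 0.0891642232436757 -0.47162992001389786
fil [ 0.4943 -0.4007] [ 0.4039 -0.3372] [ 0.4491 -0.369 ] 0.11049733748724144 -35.08332764478242
pot [ 0.4657 -0.3026] [ 0.4335 -0.4434] [ 0.4496 -0.373 ] 0.1444089224932673 77.11551781632811
```

```bash
python3 -m inch '[[0,0,0.12,0,0,-0,100],[0,0,0.12,0,0,0,100],[0,0,0,-1.5,0,30,100],[0,0,0,0,0,35,100],[0,0,0,0,0,35,100],[0,0,0,0,0,30,100],[0,0,0,0,0,20,100],[0,0,0,0,0,10,100],[0,0,0,0,0,6,100],[0,0,0,0,0,0,100]]'
python3 -m inch '[[0,0,0,0,0,0,60],[0,0,0,0,0,0,50],[0,0,0,0,0,0,40],[0,0,0,0,0,0,30],[0,0,0,0,0,0,20],[0,0,0,0,0,0,20],[0,0,0,0,0,0,20]]'
python3 - <<'E'
from h import *
f=grab('wrist','w2.png')
E
```

```text
t: 3.18
ee_pos: [0.4482, -0.371, 0.1334]
eef_rot: [-3.141, 0.001, 0.0]
ft_force: [-0.6, 0.6, 0.0]
finger_gap: 1.0
grip_force: 0.0
t: 3.77
ee_pos: [0.4494, -0.3713, 0.1355]
eef_rot: [3.139, -0.0, 0.005]
ft_force: [1.2, 1.7, 9.3]
finger_gap: 0.2
grip_force: 4.8
```

View pics/w2.png

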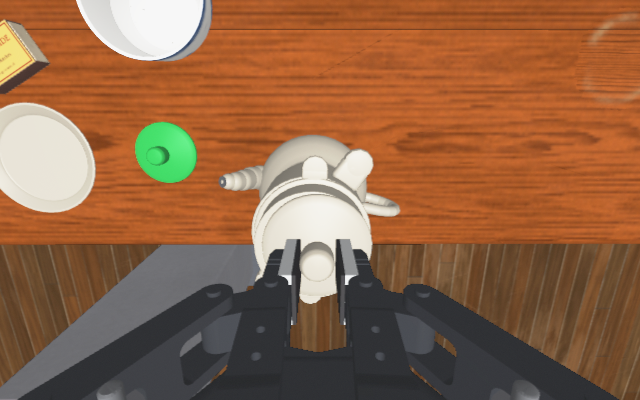

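The fingers closed beside the knob, above the lid, so either the tip height or the stack height isn't what I assumed. I'll check by projection.

```bash
python3 - <<'E'
from h import *
f=grab('wrist')
o=manip.get_obs();print(o['ee_pos'],o['ft_force'],o['finger_gap'],o['grip_force'])
p=np.array(o['ee_pos']);Rm=R.from_rotvec(o['eef_rot']).as_matrix()
for b in(0,.0187,.03):
  for y in(-.0085,.0085): print('tip',b,y,proj(f,p+Rm@[0,y,-b]),proj(f,p+Rm@[.011,y,-b]))
for z in(.155,.165,.175,.185):print('knob',z,proj(f,(.4505,-.37,z)))
for q in((.4936,-.3705,.135),(.4943,-.4007,.122),(.465,-.3026,.071)):print(q,proj(f,q))
t=cv2.imread('pics/w2.png')[150:330,230:410];cv2.imwrite('pics/w2c.png',cv2.resize(t,(600,600),interpolation=cv2.INTER_CUBIC))
grab('scene','s2.png');t=cv2.imread('pics/s2.png')[110:200,350:470];cv2.imwrite('pics/s2c.png',cv2.resize(t,(720,540),interpolation=cv2.INTER_CUBIC))
E
```

```text
[ 0.44941435 -0.37119348  0.13553212] [ 1.13673515  0.65100876 10.58290819] 0.20645874436125972 5.696354835454258
tip 0 -0.0085 [301.36499642 238.28443034] [301.07181573 219.82794758]
tip 0 0.0085 [331.6932214  238.26174076] [331.93964485 219.80788132]
tip 0.0187 -0.0085 [299.57815745 253.23720723] [299.21581966 232.95539583]
tip 0.0187 0.0085 [333.32515723 253.20927911] [333.63227775 232.93062245]
tip 0.03 -0.0085 [298.28885184 264.02648349] [297.87197248 242.46041831]
tip 0.03 0.0085 [334.50265463 263.99443817] [334.85780082 242.43192784]
knob 0.155 [314.14983219 251.82833603]
knob 0.165 [313.99975398 261.21370285]
knob 0.175 [313.82892373 271.8968296 ]
knob 0.185 [313.63271753 284.16687956]
(0.4936, -0.3705, 0.135) [315.10844082 159.73035975]
(0.4943, -0.4007, 0.122) [368.89541161 154.7308445 ]
(0.465, -0.3026, 0.071) [224.05773345 184.2159087 ]
```

View pics/w2c.png

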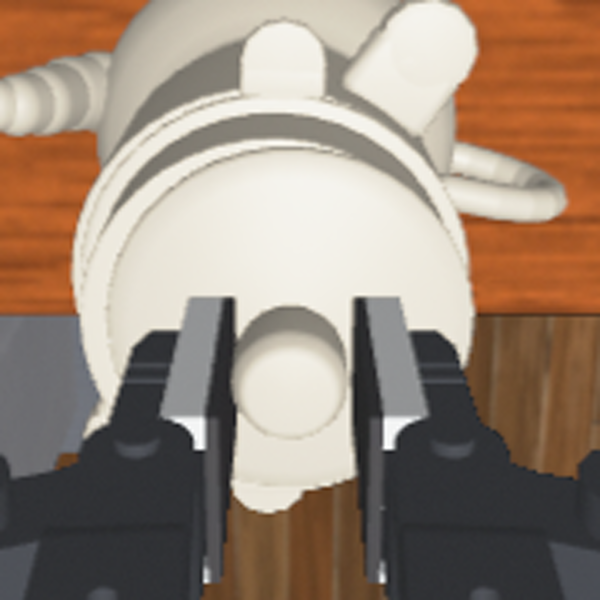

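```bash
python3 -m inch '[[0,0,0,0,0,-20,20],[0,0,0,0,0,-40,20],[0,0,0,0,0,-20,20],[0,0,0,0,0,0,20],[0,0,0,0,0,0,20]]'
python3 -c "
from h import *
grab('wrist','a20.png');print(manip.get_obs()['ft_force'])"
python3 -m inch '[[0,0,0,0,0,0,70],[0,0,0,0,0,0,70],[0,0,0,0,0,0,70],[0,0,0,0,0,0,70],[0,0,0,0,0,0,70],[0,0,0,0,0,0,70]]'
python3 - <<'E'
from h import *
f=grab('wrist','a70.png')
a=[cv2.imread(f'pics/a{n}.png')[130:400,150:490] for n in(20,70)]
cv2.imwrite('pics/a.png',np.hstack(a))
o=manip.get_obs();p=np.array(o['ee_pos']);Rm=R.from_rotvec(o['eef_rot']).as_matrix();print(o['finger_gap'],p)
for g in(17,60):
  for b in(0,.01,.02,.03,.04): print(g,b,np.round([proj(f,p+Rm@[.011,-s*g/2e3,-b])-[150,130] for s in(1,-1)]).tolist())
E
```

```text
t: 4.33
ee_pos: [0.4487, -0.371, 0.2147]
eef_rot: [3.14, -0.0, 0.003]
ft_force: [-0.0, 0.3, -0.8]
finger_gap: 0.202
grip_force: 0.0
[-0.0325917   0.86506814 -0.94396853]
t: 4.88
ee_pos: [0.4484, -0.3707, 0.2134]
eef_rot: [-3.141, 0.0, 0.0]
ft_force: [0.2, 0.8, -0.2]
finger_gap: 0.699
grip_force: 0.0
0.7004340956893874 [ 0.44839918 -0.37074519  0.21346041]
17 0 [[151.0, 90.0], [182.0, 90.0]]
17 0.01 [[150.0, 97.0], [183.0, 97.0]]
17 0.02 [[149.0, 104.0], [184.0, 104.0]]
17 0.03 [[148.0, 113.0], [185.0, 113.0]]
17 0.04 [[147.0, 122.0], [186.0, 122.0]]
60 0 [[112.0, 90.0], [221.0, 90.0]]
60 0.01 [[109.0, 97.0], [224.0, 97.0]]
60 0.02 [[105.0, 104.0], [228.0, 104.0]]
60 0.03 [[101.0, 113.0], [232.0, 113.0]]
60 0.04 [[96.0, 122.0], [236.0, 122.0]]
```

View pics/a.png

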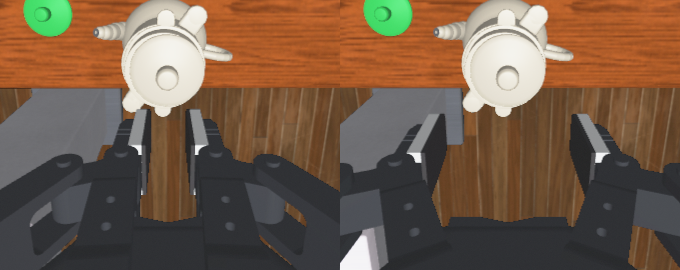

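The fingertips are about 25–28 mm short of the reported TCP, so I have to go deeper. I descend accordingly.

```bash
python3 -m inch '[[0,0,0,1,-0.7,0,100],[0,0,0,0,0,0,100],[0,0,0,0,0,0,100],[0,0,0,0,0,25,100],[0,0,0,0,0,30,100],[0,0,0,0,0,20,100],[0,0,0,0,0,15,100],[0,0,0,0,0,8,100],[0,0,0,0,0,5,100],[0,0,0,0,0,0,100]]'
python3 -m inch '[[0,0,0,0,0,0,80],[0,0,0,0,0,0,70],[0,0,0,0,0,0,60],[0,0,0,0,0,0,60],[0,0,0,0,0,0,60],[0,0,0,0,0,0,60]]'
```

```text
t: 5.77
ee_pos: [0.4493, -0.37, 0.1102]
eef_rot: [-3.141, 0.0, 0.001]
ft_force: [0.4, -0.4, -0.8]
finger_gap: 1.0
grip_force: 0.0
t: 6.27
ee_pos: [0.4501, -0.3703, 0.1125]
eef_rot: [3.14, -0.0, 0.004]
ft_force: [-1.1, 3.7, 8.8]
finger_gap: 0.683
grip_force: 62.7
```

```bash
python3 -m inch '[[0,0,0,0,0,-3,60],[0,0,0,0,0,-5,60],[0,0,0,0,0,-8,60],[0,0,0,0,0,-12,60],[0,0,0,0,0,-15,60],[0,0,0,0,0,-15,60],[0,0,0,0,0,0,60]]'
python3 - <<'E'
from h import *
np.set_printoptions(precision=4,suppress=True)
f=grab('wrist','w3.png')
def ell(f,lo,hi,roi,z):
    im=f['color'];x0,y0,x1,y1=roi
    h=cv2.cvtColor(im[y0:y1,x0:x1],cv2.COLOR_RGB2HSV)
    m=((h[...,1]<lo)&(h[...,2]>hi)).astype(np.uint8)
    cs,_=cv2.findContours(m,cv2.RETR_EXTERNAL,cv2.CHAIN_APPROX_NONE);c=max(cs,key=cv2.contourArea)
    w=np.array([atz(f,(p[0][0]+x0,p[0][1]+y0),z)[:2] for p in c],np.float32)
    (cx,cy),r=cv2.minEnclosingCircle(w);return (cx,cy),2*r
im=cv2.imread('pics/w3.png')
g=grab('top')
print('dish top',ell(g,60,150,(330,180,390,245),.012))
print('cup top',ell(g,60,150,(245,195,295,250),.045))
print('warmer',eyes.landmark_of('top','warmer')[:1])
E
```

```text
t: 6.85
ee_pos: [0.4504, -0.371, 0.1726]
eef_rot: [3.138, -0.0, 0.006]
ft_force: [1.1, -0.4, -0.7]
finger_gap: 0.675
grip_force: 64.2
dish top ((0.47356897592544556, -0.11606685817241669), 0.10361018031835556)
cup top ((0.4485057592391968, 0.13805453479290009), 0.07439932972192764)
warmer [{'centre': [190.8, 216.7], 'score': 0.96}]
```

View pics/w3.png

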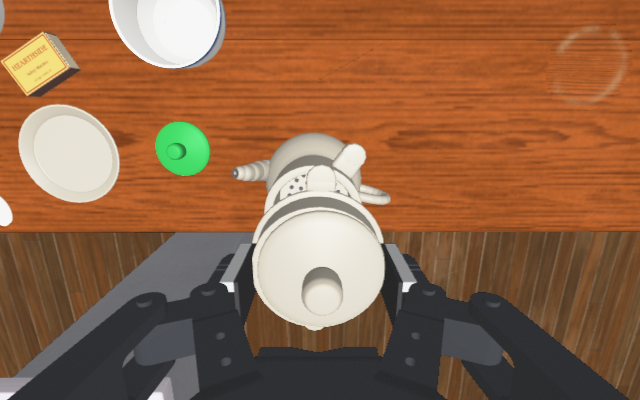

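Spreader and lid are lifted, the filter stayed in the pot (its perforated floor shows at ~(300,188)), and the dish is at (68,153).

```bash
python3 -m inch '[[0,0,0,2,-20,0,60],[0,0,0,3,-35,0,60],[0,0,0,3,-35,0,60],[0,0,0,3,-35,0,60],[0,0,0,3,-35,0,60],[0,0,0,3,-35,0,60],[0,0,0,3,-30,0,60],[0,0,0,3,-20,0,60],[0,0,0,1,-10,0,60],[0,0,0,0,0,0,60]]'
python3 -m inch '[[0,0,0,0,0,20,60],[0,0,0,0,0,30,60],[0,0,0,0,0,30,60],[0,0,0,0,0,30,60],[0,0,0,0,0,20,60],[0,0,0,0,0,15,60],[0,0,0,0,0,8,60],[0,0,0,0,0,0,60],[0,0,0,0,0,0,60]]'
python3 - <<'E'
from h import *
np.set_printoptions(precision=4,suppress=True)
o=manip.get_obs();print(o['ee_pos'],o['ft_force'])
f=grab('wrist','w4.png')
E
```

```text
t: 7.83
ee_pos: [0.4734, -0.1136, 0.168]
eef_rot: [-3.141, -0.003, 0.002]
ft_force: [-0.2, -1.2, -1.8]
finger_gap: 0.679
grip_force: 64.3
t: 8.58
ee_pos: [0.4735, -0.1157, 0.0158]
eef_rot: [-3.142, 0.001, 0.0]
ft_force: [0.7, -1.2, -1.9]
finger_gap: 0.678
grip_force: 64.6
[ 0.4735 -0.1157  0.0158] [ 0.6613 -1.2421 -1.9418]
```

View pics/w4.png

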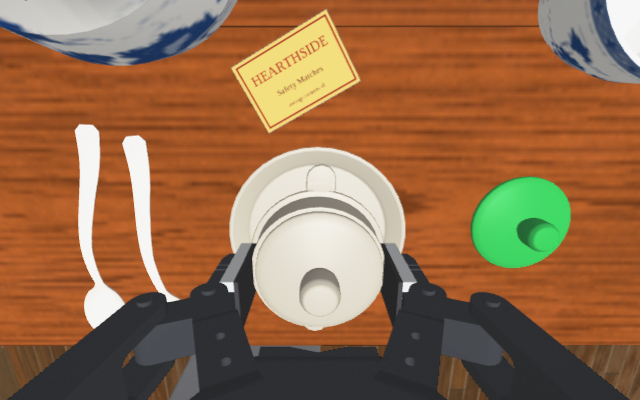

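Centred over the dish (dish centre col ~317, spreader ~319). Lowering the last 22 mm.

```bash
python3 -m inch '[[0,0,0,0,0,10,60],[0,0,0,0,0,6,60],[0,0,0,0,0,3,60],[0,0,0,0,0,1.5,60],[0,0,0,0,0,0,60],[0,0,0,0,0,0,60]]'
python3 -m inch '[[0,0,0,0,0,1.5,60],[0,0,0,0,0,0,60],[0,0,0,0,0,0,60]]'
```

```text
t: 9.13
ee_pos: [0.4735, -0.115, -0.0048]
eef_rot: [3.142, -0.0, 0.0]
ft_force: [-0.0, 0.1, -1.0]
finger_gap: 0.677
grip_force: 64.6
t: 9.38
ee_pos: [0.4735, -0.1151, -0.0063]
eef_rot: [3.142, -0.0, 0.0]
ft_force: [-0.0, 0.1, -2.2]
finger_gap: 0.677
grip_force: 64.6
```

```bash
python3 -m inch '[[0,0,0,0,0,1.2,60],[0,0,0,0,0,0,60],[0,0,0,0,0,0,60]]'
python3 -m inch '[[0,0,0,0,0,1,60],[0,0,0,0,0,0,60],[0,0,0,0,0,0,60]]'
```

```text
t: 9.63
ee_pos: [0.4737, -0.1151, -0.0066]
eef_rot: [3.141, -0.0, 0.001]
ft_force: [-6.8, 3.1, 16.3]
finger_gap: 0.679
grip_force: 66.1
t: 9.88
ee_pos: [0.4738, -0.115, -0.0068]
eef_rot: [3.141, 0.0, 0.001]
ft_force: [-14.0, 4.8, 30.7]
finger_gap: 0.676
grip_force: 67.5
```

Seated in the dish. Relieve, release, rise, and go back to the stack, turning 35° for the filter.

```bash
python3 -m inch '[[0,0,0,0,0,-1.8,60],[0,0,0,0,0,0,80],[0,0,0,0,0,0,100],[0,0,0,0,0,0,100],[0,0,0,0,0,0,100],[0,0,0,0,0,-10,100],[0,0,0,0,0,-25,100],[0,0,0,0,0,-40,100],[0,0,0,0,0,-40,100],[0,0,0,0,0,-40,100]]'
python3 -m inch '[[0,0,0,-3,20,-10,100],[0,0,0,-3,40,0,100],[0,0,0,-3,40,0,100],[0,0,0,-3,40,0,100],[0,0,0,-3,40,0,100],[0,0,0,-3,40,0,100],[0,0,0,-3,25,0,100],[0,0,0,-3,10,0,100],[0,0,0,0,0,0,100]]'
python3 -m inch '[[0,0,0.122,0,0,0,100],[0,0,0.122,0,0,0,100],[0,0,0.122,0,0,0,100],[0,0,0.122,0,0,0,100],[0,0,0.122,0,0,0,100],[0,0,0,0,0,0,100],[0,0,0,0,0,0,100]]'
python3 - <<'E'
from h import *
np.set_printoptions(precision=4,suppress=True)
o=manip.get_obs();print(o['ee_pos'],o['q'],R.from_rotvec(o['eef_rot']).as_matrix()[:,0])
Rm=R.from_rotvec(o['eef_rot']).as_matrix();print('tool shift to filter',Rm.T@(np.array([.4495,-.370,.070])-o['ee_pos'])*1e3)
f=grab('wrist','w5.png')
E
```

```text
t: 10.72
ee_pos: [0.473, -0.1149, 0.1506]
eef_rot: [-3.142, 0.0, 0.0]
ft_force: [0.1, 0.1, 0.1]
finger_gap: 0.999
grip_force: 0.0
t: 11.47
ee_pos: [0.4485, -0.3716, 0.1583]
eef_rot: [-3.141, 0.004, 0.0]
ft_force: [0.0, 0.7, 0.4]
finger_gap: 0.997
grip_force: 0.0
t: 12.05
ee_pos: [0.4498, -0.3689, 0.1586]
eef_rot: [-2.999, 0.936, -0.0]
ft_force: [-0.5, 0.1, -0.8]
finger_gap: 1.0
grip_force: 0.0
[ 0.4498 -0.3689  0.1586] [-0.7499  0.4143  1.4883  0.0001  1.2389  1.426 ] [ 0.8224 -0.5689  0.0001]
tool shift to filter [ 0.3957  1.0818 88.587 ]
```

View pics/w5.png

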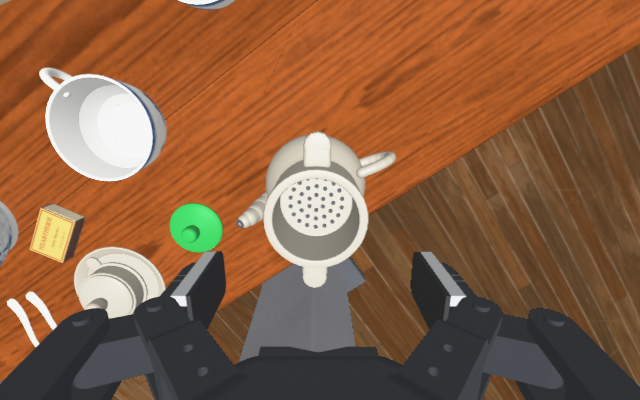

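Filter lugs at (317,140)/(315,278) are in line with the tool x axis, and the spreader with its lid sits in the dish. Descend and grip the filter.

```bash
python3 -m inch '[[0,0,0,0.3,1,20,100],[0,0,0,0,0,30,100],[0,0,0,0,0,20,100],[0,0,0,0,0,12,100],[0,0,0,0,0,6,100],[0,0,0,0,0,0,100],[0,0,0,0,0,0,90],[0,0,0,0,0,0,80],[0,0,0,0,0,0,70],[0,0,0,0,0,0,70]]'
python3 -m inch '[[0,0,0,0,0,0,70],[0,0,0,0,0,0,70]]'
```

```text
t: 12.93
ee_pos: [0.4501, -0.3714, 0.0723]
eef_rot: [2.996, -0.943, 0.005]
ft_force: [2.2, 3.5, 6.8]
finger_gap: 0.793
grip_force: 66.3
t: 13.1
ee_pos: [0.4501, -0.3714, 0.0723]
eef_rot: [2.996, -0.943, 0.005]
ft_force: [1.0, 2.9, 7.0]
finger_gap: 0.79
grip_force: 66.3
```

```bash
python3 -m inch '[[0,0,0,0,0,-3,70],[0,0,0,0,0,-5,70],[0,0,0,0,0,-8,70],[0,0,0,0,0,-14,70],[0,0,0,0,0,-20,70],[0,0,0,0,0,-25,70],[0,0,0,0,0,-15,70],[0,0,0,0,0,-5,70],[0,0,0,0,0,0,70]]'
python3 -m inch '[[0,0,-0.1,0,0,0,70],[0,0,-0.122,0,0,0,70],[0,0,-0.122,0,0,0,70],[0,0,-0.122,0,0,0,70],[0,0,-0.1,0,0,0,70],[0,0,-0.045,0,0,0,70],[0,0,0,0,0,0,70]]'
python3 - <<'E'
from h import *
np.set_printoptions(precision=4,suppress=True)
o=manip.get_obs();print(o['ee_pos'],R.from_rotvec(o['eef_rot']).as_matrix()[:,0])
f=grab('wrist','w6.png')
E
```

```text
t: 13.85
ee_pos: [0.4494, -0.3715, 0.1668]
eef_rot: [2.995, -0.943, 0.004]
ft_force: [0.2, 0.2, -0.5]
finger_gap: 0.792
grip_force: 67.7
t: 14.43
ee_pos: [0.4487, -0.3708, 0.1639]
eef_rot: [-3.14, -0.005, 0.002]
ft_force: [-0.7, -0.4, -1.5]
finger_gap: 0.795
grip_force: 67.7
[ 0.4487 -0.3708  0.1639] [ 1.      0.0029 -0.0015]
```

View pics/w6.png

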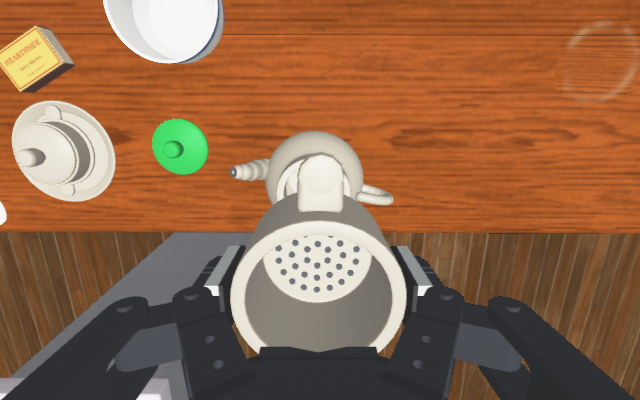

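```bash
python3 - <<'E'
from h import *
np.set_printoptions(precision=4,suppress=True)
f=grab('wrist');o=manip.get_obs();p=np.array(o['ee_pos'])
z=p[2]-.0003+.06
a=atz(f,(318.5,220),z);l=atz(f,(230,295),z);r=atz(f,(407,295),z)
print(p,'center x from front',a[0]-.034,'y',(l+r)[1]/2,'w',l[1]-r[1])
E
python3 -m inch '[[0,0,0,0,-20,0,70],[0,0,0,0,-35,0,70],[0,0,0,0,-41,0,70],[0,0,0,0,-41,0,70],[0,0,0,0,-41,0,70],[0,0,0,0,-41,0,70],[0,0,0,0,-41,0,70],[0,0,0,0,-41,0,70],[0,0,0,0,-41,0,70],[0,0,0,0,-41,0,70]]'
python3 -m inch '[[0,0,0,0,-41,0,70],[0,0,0,0,-40,0,70],[0,0,0,0,-25,0,70],[0,0,0,0,-14,0,70],[0,0,0,0,-5,0,70],[0,0,0,0,0,0,70],[0,0,0,0,0,0,70]]'
```

```text
[ 0.4488 -0.3708  0.1643] center x from front 0.44787747311181847 y -0.371706934671314 w 0.06652628890196394
t: 15.37
ee_pos: [0.4482, 0.0138, 0.1651]
eef_rot: [3.142, -0.002, 0.0]
ft_force: [1.0, -1.0, -2.0]
finger_gap: 0.789
grip_force: 67.8
t: 15.95
ee_pos: [0.4486, 0.1364, 0.165]
eef_rot: [3.141, 0.0, -0.001]
ft_force: [0.6, -0.5, -1.2]
finger_gap: 0.788
grip_force: 67.8
```

```bash
python3 -m inch '[[0,0,0,1,-2,20,70],[0,0,0,0,0,30,70],[0,0,0,0,0,25,70],[0,0,0,0,0,15,70],[0,0,0,0,0,7,70],[0,0,0,0,0,0,70],[0,0,0,0,0,0,70]]'
python3 - <<'E'
from h import *
np.set_printoptions(precision=4,suppress=True)
f=grab('wrist','w7.png');o=manip.get_obs();print(o['ee_pos'])
E
```

```text
t: 16.53
ee_pos: [0.4502, 0.1384, 0.0688]
eef_rot: [-3.142, 0.001, -0.001]
ft_force: [-0.2, 0.6, -1.4]
finger_gap: 0.792
grip_force: 67.8
[0.4504 0.1387 0.0693]
```

View pics/w7.png

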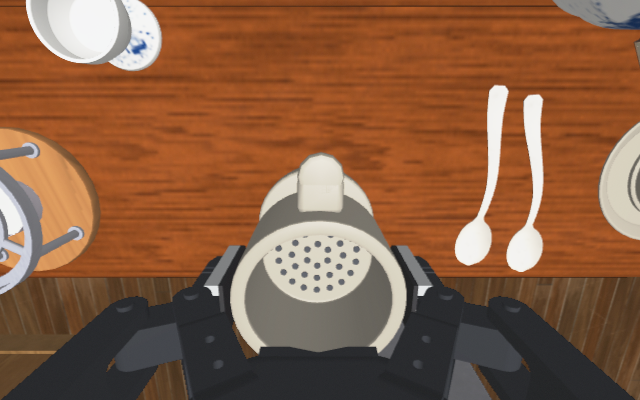

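```bash
python3 - <<'E'
from h import *
f=grab('wrist');im=cv2.imread('pics/w7.png')
for x,c in((.4485,(0,0,255)),(.4525,(255,0,0))):
    pts=np.array([proj(f,(x+.037*np.cos(t),.1381+.037*np.sin(t),.045)) for t in np.linspace(-1.6,1.6,60)])*4
    big=cv2.resize(im,None,fx=4,fy=4,interpolation=cv2.INTER_CUBIC) if x==.4485 else big
    cv2.polylines(big,[np.round(pts).astype(int)],False,c,1)
cv2.imwrite('pics/w7c.png',big[560:960,960:1560])
E
```

```text
(no output)
```

View pics/w7c.png

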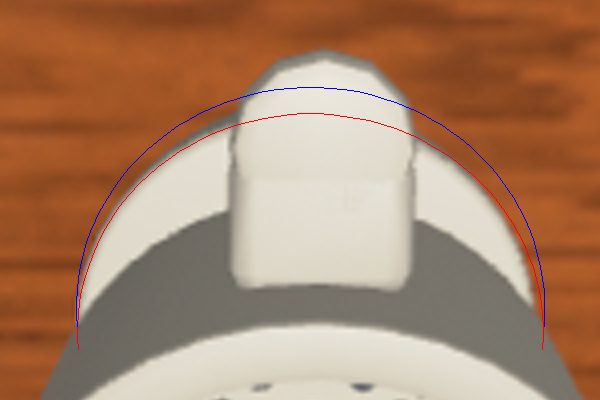

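The cup outline matches (0.449, 0.139), and the filter is above it within ~1 mm. Lowering.

```bash
python3 -m inch '[[0,0,0,0,-0.5,10,70],[0,0,0,0,0,8,70],[0,0,0,0,0,6,70],[0,0,0,0,0,4,70],[0,0,0,0,0,3,70],[0,0,0,0,0,2,70],[0,0,0,0,0,0,70],[0,0,0,0,0,0,70]]'
python3 -m inch '[[0,0,0,0,0,1.5,70],[0,0,0,0,0,0,70],[0,0,0,0,0,0,70]]'
```

```text
t: 17.3
ee_pos: [0.4497, 0.1395, 0.0352]
eef_rot: [-3.142, -0.001, -0.0]
ft_force: [-0.5, -0.9, -1.4]
finger_gap: 0.788
grip_force: 67.8
t: 17.55
ee_pos: [0.4497, 0.1395, 0.0338]
eef_rot: [-3.142, -0.001, -0.0]
ft_force: [0.3, 0.3, -1.3]
finger_gap: 0.791
grip_force: 67.8
```

```bash
python3 -m inch '[[0,0,0,0,0,1.2,70],[0,0,0,0,0,0,70],[0,0,0,0,0,0,70]]'
python3 -m inch '[[0,0,0,0,0,1,70],[0,0,0,0,0,0,70],[0,0,0,0,0,0,70]]'
```

```text
t: 17.8
ee_pos: [0.4499, 0.1396, 0.0333]
eef_rot: [-3.141, -0.001, -0.001]
ft_force: [-4.5, 0.2, 10.3]
finger_gap: 0.79
grip_force: 68.7
t: 18.05
ee_pos: [0.45, 0.1396, 0.0331]
eef_rot: [-3.142, -0.001, -0.002]
ft_force: [-10.9, -1.3, 25.5]
finger_gap: 0.792
grip_force: 69.8
```

Seated at the expected height. Release, rise, return over the pot, and turn to the pot's grip angle.

```bash
python3 -m inch '[[0,0,0,0,0,-1.8,70],[0,0,0,0,0,0,85],[0,0,0,0,0,0,100],[0,0,0,0,0,0,100],[0,0,0,0,0,-10,100],[0,0,0,0,0,-25,100],[0,0,0,0,0,-40,100],[0,0,0,0,0,-40,100],[0,0,0,0,0,-15,100],[0,0,0,0,0,0,100]]'
python3 -c "
from h import *
f=grab('wrist','w8.png')"
python3 -m inch '[[0,0,0,0,30,0,100],[0,0,0,0,41,0,100],[0,0,0,0,41,0,100],[0,0,0,0,41,0,100],[0,0,0,0,41,0,100],[0,0,0,0,41,0,100],[0,0,0,0,41,0,100],[0,0,0,0,41,0,100],[0,0,0,0,41,0,100],[0,0,0,0,41,0,100]]'
python3 -m inch '[[0,0,0,0,41,0,100],[0,0,0,0,35,0,100],[0,0,0,0,25,0,100],[0,0,0,0,10,0,100],[0,0,-0.122,0,0,0,100],[0,0,-0.122,0,0,0,100],[0,0,-0.122,0,0,0,100],[0,0,-0.122,0,0,0,100],[0,0,-0.122,0,0,0,100],[0,0,-0.122,0,0,0,100]]'
python3 -m inch '[[0,0,-0.122,0,0,0,100],[0,0,-0.122,0,0,0,100],[0,0,-0.122,0,0,0,100],[0,0,-0.122,0,0,0,100],[0,0,-0.122,0,0,0,100],[0,0,0,0,0,0,100],[0,0,0,0,0,0,100]]'
python3 - <<'E'
from h import *
np.set_printoptions(precision=4,suppress=True)
o=manip.get_obs();print(o['ee_pos'],o['q'],R.from_rotvec(o['eef_rot']).as_matrix()[:,0])
Rm=R.from_rotvec(o['eef_rot']).as_matrix();print('tool shift to pot',Rm.T@(np.array([.4495,-.370,.041])-o['ee_pos'])*1e3)
f=grab('wrist','w9.png')
a=cv2.imread('pics/w8.png');b=cv2.imread('pics/w9.png')
cv2.imwrite('pics/w89.png',np.vstack([a[80:360,100:540],b[80:360,100:540]]))
E
```

```text
t: 18.88
ee_pos: [0.4513, 0.1399, 0.1679]
eef_rot: [-3.14, -0.001, -0.011]
ft_force: [0.5, 0.1, -0.7]
finger_gap: 1.0
grip_force: 0.0
t: 19.77
ee_pos: [0.449, -0.2613, 0.1621]
eef_rot: [-3.14, -0.001, 0.003]
ft_force: [1.4, 0.4, 0.6]
finger_gap: 0.996
grip_force: 0.0
t: 20.6
ee_pos: [0.4499, -0.3696, 0.1621]
eef_rot: [-2.928, -1.134, 0.001]
ft_force: [0.4, -0.2, 0.3]
finger_gap: 1.001
grip_force: 0.0
t: 21.18
ee_pos: [0.45, -0.3698, 0.1625]
eef_rot: [-2.462, -1.949, 0.0]
ft_force: [-0.6, 0.6, -1.3]
finger_gap: 1.0
grip_force: 0.0
[ 0.45   -0.3698  0.1625] [-0.7508  0.413   1.4804  0.0001  1.2495 -0.5194] [0.2294 0.9733 0.0008]
tool shift to pot [ -0.364   -0.2997 121.5355]
```

View pics/w89.png

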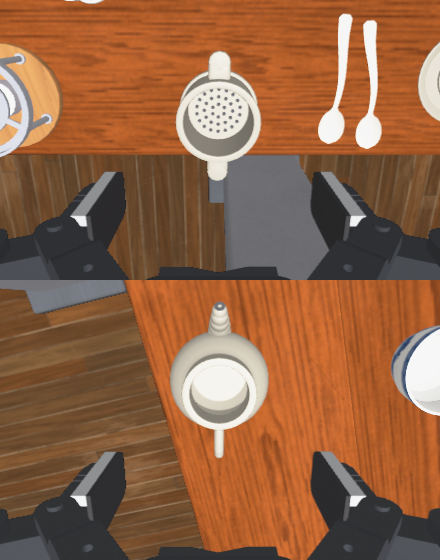

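Upper: filter seated in the drip cup. Lower: pot with mouth centre at ~(319,193) full-frame, spout and handle in line with tool x. That uses up my picture views, so from here I work from numbers.

```bash
python3 - <<'E'
from h import *
np.set_printoptions(precision=4,suppress=True)
f=grab('wrist');print(atz(f,(319.5,193),.084))
print([(d['score'],atz(f,d['centre'],0)) for d in eyes.landmark_of('wrist','pot')[:2]])
# warmer estimates
g=grab('top');im=g['color'];h=cv2.cvtColor(im,cv2.COLOR_RGB2HSV)
for d in eyes.landmark_of('top','warmer')[:2]:print(d['score'],atz(g,d['centre'],0))
roi=h[185:255,150:225];m=((roi[...,1]<60)&(roi[...,2]>120)).astype(np.uint8)
c=np.argwhere(cv2.morphologyEx(m,cv2.MORPH_CLOSE,np.ones((5,5))))
w=np.array([atz(g,(x+150,y+185),.056)[:2] for y,x in c],np.float32);print('ring',cv2.minEnclosingCircle(w),len(c))
E
python3 -m inch '[[0,0,0,-0.4,-0.3,20,100],[0,0,0,0,0,35,100],[0,0,0,0,0,30,100],[0,0,0,0,0,20,100],[0,0,0,0,0,10,100],[0,0,0,0,0,6,100],[0,0,0,0,0,0,100]]'
```

```text
[ 0.4522 -0.3663  0.084 ]
[(0.82, array([ 0.4483, -0.3677,  0.    ]))]
0.66 [0.4548 0.3551 0.    ]
0.38 [ 0.4848 -0.1195  0.    ]
ring ((0.4510897397994995, 0.3538009226322174), 0.05641283467411995) 1231
t: 22.02
ee_pos: [0.4497, -0.3708, 0.0419]
eef_rot: [-2.46, -1.953, 0.0]
ft_force: [-0.1, -0.1, 0.0]
finger_gap: 0.997
grip_force: 0.0
```

```bash
python3 -m inch '[[0,0,0,1,0,0,85],[0,0,0,0,0,0,75],[0,0,0,0,0,0,65],[0,0,0,0,0,0,60],[0,0,0,0,0,0,60],[0,0,0,0,0,0,60],[0,0,0,0,0,0,60]]'
```

```text
t: 22.6
ee_pos: [0.4508, -0.3704, 0.0444]
eef_rot: [2.457, 1.952, 0.001]
ft_force: [-1.1, 2.0, 9.6]
finger_gap: 0.678
grip_force: 61.9
```

```bash
python3 -m inch '[[0,0,0,0,0,-2,60],[0,0,0,0,0,-4,60],[0,0,0,0,0,-7,60],[0,0,0,0,0,-12,60],[0,0,0,0,0,-20,60],[0,0,0,0,0,-25,60],[0,0,0,0,0,-25,60],[0,0,0,0,0,-20,60],[0,0,0,0,0,-10,60],[0,0,0,0,0,0,60]]'
python3 - <<'E'
from h import *
np.set_printoptions(precision=4,suppress=True)
o=manip.get_obs();print(o['ee_pos'],R.from_rotvec(o['eef_rot']).as_matrix()[:,0])
g=grab('scene');print([(d['score'],d['centre'],proj(g,np.array(o['ee_pos'])-[0,0,.0444])) for d in eyes.landmark_of('scene','pot')[:2]])
f=grab('wrist');print([(d['score'],d['centre'],atz(f,d['centre'],o['ee_pos'][2]-.0444)) for d in eyes.landmark_of('wrist','pot')[:2]])
E
```

```text
t: 23.43
ee_pos: [0.4506, -0.3705, 0.1702]
eef_rot: [2.456, 1.952, 0.001]
ft_force: [0.8, -0.1, -5.2]
finger_gap: 0.679
grip_force: 65.6
[ 0.4506 -0.3705  0.1702] [ 0.2261  0.9741 -0.0021]
[(0.59, [411.9, 147.9], array([411.0599, 146.8028]))]
[]
```

Pot is up at the expected height. Travel to the warmer.

```bash
python3 -m inch '[[0,0,0,15,-3.5,0,60],[0,0,0,25,-5.8,0,60],[0,0,0,30,-7,0,60],[0,0,0,30,-7,0,60],[0,0,0,30,-7,0,60],[0,0,0,30,-7,0,60],[0,0,0,30,-7,0,60],[0,0,0,30,-7,0,60],[0,0,0,30,-7,0,60],[0,0,0,30,-7,0,60]]'
python3 -m inch '[[0,0,0,30,-7,0,60],[0,0,0,30,-7,0,60],[0,0,0,30,-7,0,60],[0,0,0,30,-7,0,60],[0,0,0,30,-7,0,60],[0,0,0,30,-7,0,60],[0,0,0,30,-7,0,60],[0,0,0,30,-7,0,60],[0,0,0,30,-7,0,60],[0,0,0,30,-7,0,60]]'
python3 -m inch '[[0,0,0,30,-7,0,60],[0,0,0,25,-6,0,60],[0,0,0,20,-4.7,0,60],[0,0,0,12,-2.8,0,60],[0,0,0,0,0,0,60],[0,0,0,0,0,0,60]]'
python3 - <<'E'
from h import *
np.set_printoptions(precision=4,suppress=True)
o=manip.get_obs();print(o['ee_pos'])
Rm=R.from_rotvec(o['eef_rot']).as_matrix();print(Rm[:,0],Rm.T@(np.array([.4515,.3540,.0950])-o['ee_pos'])*1e3)
f=grab('wrist','w10.png');print([(d['score'],d['centre'],atz(f,d['centre'],0)) for d in eyes.landmark_of('wrist','warmer')[:2]])
g=grab('scene','s10.png');print([(d['score'],d['centre'],atz(g,d['centre'],0)) for d in eyes.landmark_of('scene','warmer')[:2]])
E
```

```text
t: 24.47
ee_pos: [0.4489, -0.0808, 0.1663]
eef_rot: [-2.459, -1.953, 0.002]
ft_force: [0.9, -0.7, -5.1]
finger_gap: 0.679
grip_force: 65.7
t: 25.3
ee_pos: [0.4485, 0.2271, 0.1662]
eef_rot: [-2.459, -1.954, 0.003]
ft_force: [0.6, -0.6, -5.3]
finger_gap: 0.676
grip_force: 65.8
t: 25.8
ee_pos: [0.4486, 0.3147, 0.1663]
eef_rot: [-2.459, -1.955, 0.003]
ft_force: [0.3, -0.2, -4.5]
finger_gap: 0.678
grip_force: 65.8
[0.4486 0.3147 0.1663]
[ 0.2254  0.9743 -0.0015] [39.016  -5.9319 71.2658]
[(0.86, [312.4, 129.7], array([0.4537, 0.3615, 0.    ]))]
[(0.89, [256.2, 313.4], array([0.4479, 0.3648, 0.    ]))]
```

```bash
cat > fit.py <<'E'
from h import *
def fit(views,circles,x0,y0,rng=.016,st=.001):
    G=[]
    for f,im in views:
        g=cv2.GaussianBlur(im,(0,0),1).astype(np.float32)
        m=sum(np.hypot(cv2.Sobel(g[...,c],5,1,0),cv2.Sobel(g[...,c],5,0,1)) for c in range(3));G.append((f,np.minimum(m/np.percentile(m,98),1)))
    t=np.linspace(0,2*np.pi,90);res=[]
    for x in np.arange(x0-rng,x0+rng,st):
        for y in np.arange(y0-rng,y0+rng,st):
            s=[]
            for f,m in G:
                uv=np.array([proj(f,(x+r*np.cos(a),y+r*np.sin(a),z)) for r,z in circles for a in t],np.float32)
                s.append(cv2.remap(m,uv[:,0],uv[:,1],cv2.INTER_LINEAR).mean())
            res.append((sum(s),x,y))
    return sorted(res)[::-1][:4]
E
python3 - <<'E'
from fit import *
T=(eyes.grab_frame('top'),cv2.imread('pics/top0.png'));S=(eyes.grab_frame('scene'),cv2.imread('pics/scene0.png'));W=(eyes.grab_frame('wrist'),cv2.imread('pics/w10.png'))
C=[(.05,.056),(.056,0.)]
for n,v in(('T',[T]),('S',[S]),('W',[W]),('TSW',[T,S,W])):print(n,np.round(fit(v,C,.452,.357),4).tolist())
E
```

```text
T [[0.7151, 0.451, 0.362], [0.7147, 0.452, 0.362], [0.7116, 0.452, 0.361], [0.7108, 0.451, 0.361]]
S [[0.6931, 0.452, 0.36], [0.692, 0.453, 0.36], [0.691, 0.454, 0.359], [0.6888, 0.453, 0.359]]
W [[0.6061, 0.453, 0.361], [0.6026, 0.452, 0.361], [0.5808, 0.452, 0.362], [0.5767, 0.453, 0.362]]
TSW [[2.0029, 0.452, 0.361], [1.9885, 0.453, 0.361], [1.9622, 0.452, 0.362], [1.938, 0.453, 0.362]]
```

All three views agree on the warmer at (0.452, 0.361).

```bash
python3 -m inch '[[0,0,0,15,-2.5,0,60],[0,0,0,20,-3,0,60],[0,0,0,10,-1.5,0,60],[0,0,0,0,0,0,60],[0,0,0,0,0,15,60],[0,0,0,0,0,20,60],[0,0,0,0,0,12,60],[0,0,0,0,0,6,60],[0,0,0,0,0,0,60],[0,0,0,0,0,0,60]]'
python3 - <<'E'
from fit import *
np.set_printoptions(precision=4,suppress=True)
o=manip.get_obs();print(o['ee_pos'])
f=grab('wrist','w11.png');W=(f,cv2.imread('pics/w11.png'))
z=o['ee_pos'][2]-.0444
print('pot',np.round(fit([W],[(.030,z+.084),(.024,z+.084)],o['ee_pos'][0],o['ee_pos'][1],.01),4).tolist())
print('warmer',np.round(fit([W],[(.05,.056),(.056,0.)],.452,.36,.012),4).tolist())
E
```

```text
t: 26.98
ee_pos: [0.4525, 0.3604, 0.1148]
eef_rot: [2.46, 1.954, 0.0]
ft_force: [0.3, 0.4, -3.9]
finger_gap: 0.68
grip_force: 65.7
[0.4525 0.3604 0.1148]
pot [[0.7631, 0.4535, 0.3634], [0.7212, 0.4525, 0.3634], [0.6788, 0.4535, 0.3644], [0.6529, 0.4525, 0.3644]]
warmer [[0.4057, 0.452, 0.361], [0.3899, 0.451, 0.361], [0.3857, 0.452, 0.362], [0.3823, 0.451, 0.362]]
```

```bash
python3 -m inch '[[0,0,0,-2.5,0,4,60],[0,0,0,0,0,6,60],[0,0,0,0,0,4,60],[0,0,0,0,0,3,60],[0,0,0,0,0,1.5,60],[0,0,0,0,0,0,60],[0,0,0,0,0,0,60]]'
python3 -m inch '[[0,0,0,0,0,1.2,60],[0,0,0,0,0,0,60],[0,0,0,0,0,0,60]]'
```

```text
t: 27.62
ee_pos: [0.4518, 0.3581, 0.0958]
eef_rot: [-2.46, -1.954, -0.0]
ft_force: [0.8, -0.1, -4.9]
finger_gap: 0.68
grip_force: 65.7
t: 27.87
ee_pos: [0.4518, 0.3581, 0.0947]
eef_rot: [2.46, 1.954, 0.0]
ft_force: [0.4, -0.5, -4.5]
finger_gap: 0.677
grip_force: 65.8
```

```bash
python3 -m inch '[[0,0,0,0,0,1.2,60],[0,0,0,0,0,0,60],[0,0,0,0,0,0,60]]'
python3 -m inch '[[0,0,0,0,0,1,60],[0,0,0,0,0,0,60],[0,0,0,0,0,0,60]]'
```

```text
t: 28.12
ee_pos: [0.4519, 0.3582, 0.0946]
eef_rot: [2.46, 1.954, 0.002]
ft_force: [-3.7, -4.2, 6.6]
finger_gap: 0.679
grip_force: 66.8
t: 28.37
ee_pos: [0.452, 0.3583, 0.0945]
eef_rot: [2.46, 1.954, 0.003]
ft_force: [-7.1, -5.7, 14.9]
finger_gap: 0.68
grip_force: 67.7
```

Pot stands on the warmer. Release, rise, check the pot, and find the lid.

```bash
python3 -m inch '[[0,0,0,0,0,-1.5,60],[0,0,0,0,0,0,75],[0,0,0,0,0,0,90],[0,0,0,0,0,0,100],[0,0,0,0,0,0,100],[0,0,0,0,0,-10,100],[0,0,0,0,0,-25,100],[0,0,0,0,0,-35,100],[0,0,0,0,0,-20,100],[0,0,0,0,0,0,100]]'
python3 -m inch '[[0,0,0,0,0,0,100],[0,0,0,0,0,0,100]]'
python3 - <<'E'
from fit import *
np.set_printoptions(precision=4,suppress=True)
o=manip.get_obs();print(o['ee_pos'],o['finger_gap'])
f=grab('wrist','w12.png');W=(f,cv2.imread('pics/w12.png'))
print('pot',np.round(fit([W],[(.030,.134),(.024,.134)],.452,.361,.012),4).tolist())
g=grab('top','t12.png');T=(g,cv2.imread('pics/t12.png'))
s=grab('scene','s12.png');S=(s,cv2.imread('pics/s12.png'))
L=[(.028,.033),(.030,.032),(.008,.056)]
print('lid',np.round(fit([T],L,.4735,-.115,.012),4).tolist(),np.round(fit([S,T],L,.4735,-.115,.012),4).tolist())
Rm=R.from_rotvec(o['eef_rot']).as_matrix();print('to lid',Rm.T@(np.array([.4735,-.1155,.1])-o['ee_pos'])*1e3)
E
```

```text
t: 29.2
ee_pos: [0.4531, 0.3591, 0.1896]
eef_rot: [2.459, 1.954, 0.012]
ft_force: [0.3, 0.3, 0.5]
finger_gap: 1.004
grip_force: 0.0
t: 29.37
ee_pos: [0.4515, 0.3579, 0.1835]
eef_rot: [-2.46, -1.954, 0.001]
ft_force: [0.8, -0.3, 0.4]
finger_gap: 1.003
grip_force: 0.0
[0.4515 0.3579 0.1835] 1.0033382094024115
pot [[0.7672, 0.453, 0.361], [0.7534, 0.452, 0.361], [0.7496, 0.453, 0.36], [0.7159, 0.452, 0.36]]
lid [[0.1125, 0.4855, -0.104], [0.1029, 0.4855, -0.127], [0.0966, 0.4855, -0.105], [0.0938, 0.4845, -0.104]] [[0.7087, 0.4775, -0.119], [0.7086, 0.4785, -0.119], [0.7082, 0.4775, -0.12], [0.7074, 0.4765, -0.12]]
to lid [-456.0829  128.5314   83.6409]
```

```bash
python3 -m inch '[[0,0,0,-25,7,0,100],[0,0,0,-40,11.3,0,100],[0,0,0,-40,11.3,0,100],[0,0,0,-40,11.3,0,100],[0,0,0,-40,11.3,0,100],[0,0,0,-40,11.3,0,100],[0,0,0,-40,11.3,0,100],[0,0,0,-40,11.3,0,100],[0,0,0,-40,11.3,0,100],[0,0,0,-40,11.3,0,100]]'
python3 -m inch '[[0,0,0,-40,11.3,0,100],[0,0,0,-21,6,0,100],[0,0,0,-10,3,20,100],[0,0,0,0,0,30,100],[0,0,0,0,0,0,100],[0,0,0,0,0,0,100]]'
python3 - <<'E'
from fit import *
np.set_printoptions(precision=4,suppress=True)
o=manip.get_obs();print(o['ee_pos'])
f=grab('wrist','w13.png');W=(f,cv2.imread('pics/w13.png'))
print('lid',np.round(fit([W],[(.028,.032),(.008,.056)],.4735,-.1155,.012),4).tolist())
print('spr',np.round(fit([W],[(.030,.032),(.024,.032)],.4735,-.1155,.012),4).tolist())
print('dish',np.round(fit([W],[(.051,.012)],.4735,-.1155,.012),4).tolist())
print([(d['score'],atz(f,d['centre'],.024)) for d in eyes.landmark_of('wrist','lid')[:3]])
E
```

```text
t: 30.35
ee_pos: [0.47, -0.0435, 0.1835]
eef_rot: [-2.459, -1.954, 0.001]
ft_force: [1.4, 0.5, 0.4]
finger_gap: 0.997
grip_force: 0.0
t: 30.85
ee_pos: [0.4736, -0.115, 0.1331]
eef_rot: [-2.458, -1.952, 0.003]
ft_force: [0.1, -0.5, 0.8]
finger_gap: 1.001
grip_force: 0.0
[ 0.4736 -0.115   0.1331]
lid [[0.4662, 0.4755, -0.1135], [0.4231, 0.4765, -0.1135], [0.4093, 0.4765, -0.1125], [0.3989, 0.4745, -0.1135]]
spr [[0.2424, 0.4755, -0.1135], [0.2412, 0.4765, -0.1155], [0.2368, 0.4775, -0.1155], [0.231, 0.4815, -0.1105]]
dish [[0.9613, 0.4735, -0.1155], [0.9376, 0.4735, -0.1165], [0.8758, 0.4745, -0.1155], [0.8571, 0.4745, -0.1165]]
[(0.82, array([ 0.4826, -0.2183,  0.024 ])), (0.7, array([ 0.4733, -0.1154,  0.024 ]))]
```

```bash
python3 -m inch '[[0,0,0,0.8,1.2,0,70],[0,0,0,0,0,25,45],[0,0,0,0,0,35,45],[0,0,0,0,0,25,45],[0,0,0,0,0,15,45],[0,0,0,0,0,10,45],[0,0,0,0,0,5,45],[0,0,0,0,0,0,45],[0,0,0,0,0,0,45]]'
python3 -m inch '[[0,0,0,0,0,0,35],[0,0,0,0,0,0,25],[0,0,0,0,0,0,15],[0,0,0,0,0,0,8],[0,0,0,0,0,0,8],[0,0,0,0,0,0,8],[0,0,0,0,0,0,8]]'
```

```text
t: 31.7
ee_pos: [0.4764, -0.1149, 0.0199]
eef_rot: [2.459, 1.954, 0.001]
ft_force: [0.1, -0.5, 0.5]
finger_gap: 0.453
grip_force: 0.0
t: 32.28
ee_pos: [0.4762, -0.115, 0.0199]
eef_rot: [2.459, 1.953, 0.001]
ft_force: [-2.0, 0.5, 7.8]
finger_gap: 0.154
grip_force: 58.5
```

```bash
python3 -m inch '[[0,0,0,0,0,-3,8],[0,0,0,0,0,-5,8],[0,0,0,0,0,-10,8],[0,0,0,0,0,-20,8],[0,0,0,0,0,-35,8],[0,0,0,0,0,-35,8],[0,0,0,0,0,-35,8],[0,0,0,0,0,-25,8],[0,0,0,0,0,-8,8],[0,0,0,0,0,0,8]]'
python3 - <<'E'
from fit import *
np.set_printoptions(precision=4,suppress=True)
o=manip.get_obs();p=o['ee_pos'];print(p,o['finger_gap'])
f=grab('wrist','w14.png');W=(f,cv2.imread('pics/w14.png'))
for dz in(0,.003,.006,.009):print('lid',dz,np.round(fit([W],[(.028,p[2]+dz+.009)],p[0],p[1],.01)[:2],4).tolist())
print('spr',np.round(fit([W],[(.030,.032),(.024,.032)],.4735,-.1155,.012),4).tolist())
print([(d['score'],atz(f,d['centre'],p[2]+.004)) for d in eyes.landmark_of('wrist','lid')[:3]])
Rm=R.from_rotvec(o['eef_rot']).as_matrix();print('to pot',Rm.T@(np.array([.4525,.361,.135])-p)*1e3)
E
```

```text
t: 33.12
ee_pos: [0.4763, -0.115, 0.1974]
eef_rot: [2.457, 1.952, 0.004]
ft_force: [0.9, -0.1, -1.0]
finger_gap: 0.157
grip_force: 58.6
[ 0.4763 -0.115   0.1974] 0.15651629295581754
lid 0 [[0.5186, 0.4753, -0.118], [0.5038, 0.4753, -0.117]]
lid 0.003 [[0.6037, 0.4753, -0.117], [0.5308, 0.4753, -0.116]]
lid 0.006 [[0.52, 0.4763, -0.115], [0.5068, 0.4753, -0.115]]
lid 0.009 [[0.4245, 0.4753, -0.114], [0.4149, 0.4753, -0.113]]
spr [[0.5063, 0.4755, -0.1095], [0.5043, 0.4765, -0.1095], [0.49, 0.4775, -0.1095], [0.4897, 0.4745, -0.1095]]
[(0.57, array([ 0.4767, -0.1144,  0.2014]))]
to pot [ 458.3215 -131.0456   61.6337]
```

```bash
python3 -m inch '[[0,0,0,20,-5.7,0,8],[0,0,0,35,-10,0,8],[0,0,0,40,-11.4,0,8],[0,0,0,40,-11.4,0,8],[0,0,0,40,-11.4,0,8],[0,0,0,40,-11.4,0,8],[0,0,0,40,-11.4,0,8],[0,0,0,40,-11.4,0,8],[0,0,0,40,-11.4,0,8],[0,0,0,40,-11.4,0,8]]'
python3 -m inch '[[0,0,0,40,-11.4,0,8],[0,0,0,25,-7.2,0,8],[0,0,0,14,-4,0,8],[0,0,0,4,-1.5,20,8],[0,0,0,0,0,15,8],[0,0,0,0,0,8,8],[0,0,0,0,0,0,8],[0,0,0,0,0,0,8]]'
cat > lp.py <<'E'
from fit import *
np.set_printoptions(precision=4,suppress=True)
o=manip.get_obs();p=o['ee_pos'];print(p,o['ft_force'])
f=grab('wrist','w15.png');W=(f,cv2.imread('pics/w15.png'))
for dz in(.002,.0035,.005):print('lid',dz,np.round(fit([W],[(.028,p[2]+dz+.009)],p[0],p[1],.01)[:3],4).tolist())
print('pot',np.round(fit([W],[(.030,.134),(.047,.085)],.4525,.361,.012),4).tolist())
Rm=R.from_rotvec(o['eef_rot']).as_matrix();print('to pot',Rm.T@(np.array([.453,.362,.122])-p)*1e3)
E
python3 lp.py
```

```text
t: 34.05
ee_pos: [0.455, 0.2764, 0.1929]
eef_rot: [-2.459, -1.954, 0.005]
ft_force: [1.7, -0.4, 0.2]
finger_gap: 0.155
grip_force: 58.6
t: 34.72
ee_pos: [0.4517, 0.3603, 0.1516]
eef_rot: [-2.46, -1.953, 0.002]
ft_force: [0.1, -0.3, -0.3]
finger_gap: 0.153
grip_force: 58.6
[0.4517 0.3603 0.1516] [ 0.1408 -0.3034 -0.2552]
lid 0.002 [[0.6167, 0.4507, 0.3573], [0.5781, 0.4517, 0.3593], [0.5588, 0.4507, 0.3593]]
lid 0.0035 [[0.6499, 0.4517, 0.3593], [0.6106, 0.4507, 0.3593], [0.5734, 0.4507, 0.3583]]
lid 0.005 [[0.6189, 0.4517, 0.3603], [0.6015, 0.4517, 0.3593], [0.5551, 0.4547, 0.3693]]
pot [[0.6348, 0.4525, 0.36], [0.6278, 0.4525, 0.361], [0.5787, 0.4535, 0.361], [0.5596, 0.4515, 0.361]]
to pot [ 1.9382  0.9441 29.5605]
```

```bash
python3 -m inch '[[0,0,0,1.6,1,0,8],[0,0,0,0,0,8,8],[0,0,0,0,0,6,8],[0,0,0,0,0,5,8],[0,0,0,0,0,3,8],[0,0,0,0,0,2,8],[0,0,0,0,0,1.5,8],[0,0,0,0,0,0,8],[0,0,0,0,0,0,8]]'
python3 -m inch '[[0,0,0,0,0,1.5,8],[0,0,0,0,0,0,8],[0,0,0,0,0,0,8]]'
```

```text
t: 35.52
ee_pos: [0.453, 0.3624, 0.1265]
eef_rot: [2.46, 1.954, 0.0]
ft_force: [0.3, 0.8, -0.8]
finger_gap: 0.154
grip_force: 58.6
t: 35.77
ee_pos: [0.4529, 0.3623, 0.1249]
eef_rot: [-2.46, -1.954, -0.0]
ft_force: [-0.0, -0.5, -0.3]
finger_gap: 0.153
grip_force: 58.6
```

```bash
python3 -m inch '[[0,0,0,0,0,1.5,8],[0,0,0,0,0,0,8],[0,0,0,0,0,0,8]]'
python3 -m inch '[[0,0,0,0,0,1,8],[0,0,0,0,0,0,8],[0,0,0,0,0,0,8]]'
python3 -m inch '[[0,0,0,0,0,0.8,8],[0,0,0,0,0,0,8],[0,0,0,0,0,0,8]]'
```

```text
t: 36.02
ee_pos: [0.4529, 0.3623, 0.1233]
eef_rot: [-2.46, -1.954, 0.0]
ft_force: [-0.2, -0.2, -1.2]
finger_gap: 0.152
grip_force: 58.6
t: 36.27
ee_pos: [0.4529, 0.3623, 0.1223]
eef_rot: [2.46, 1.954, -0.0]
ft_force: [0.0, -0.1, -0.9]
finger_gap: 0.152
grip_force: 58.6
t: 36.52
ee_pos: [0.4531, 0.3624, 0.122]
eef_rot: [2.46, 1.954, 0.001]
ft_force: [-1.9, -0.2, 3.5]
finger_gap: 0.15
grip_force: 58.9
```

Contact exactly at the home height. Release, rise, and verify everything.

```bash
python3 -m inch '[[0,0,0,0,0,-0.5,8],[0,0,0,0,0,0,20],[0,0,0,0,0,0,40],[0,0,0,0,0,-5,50],[0,0,0,0,0,-20,60],[0,0,0,0,0,-35,60],[0,0,0,0,0,-20,60],[0,0,0,0,0,0,60],[0,0,0,0,0,0,60]]'
python3 - <<'E'
from fit import *
o=manip.get_obs();print(o['ee_pos'])
f=grab('wrist','w16.png');W=(f,cv2.imread('pics/w16.png'))
for z in(.126,.130,.134):print('lid org z',z,np.round(fit([W],[(.028,z+.009),(.008,z+.032)],.4525,.361,.01)[:2],4).tolist())
print('pot',np.round(fit([W],[(.030,.134),(.047,.085)],.4525,.361,.012)[:2],4).tolist(),'warmer',np.round(fit([W],[(.05,.056),(.056,0)],.4525,.361,.012)[:2],4).tolist())
E
python3 -m inch '[[0,0,0,-25,7,0,60],[0,0,0,-40,11.3,0,60],[0,0,0,-40,11.3,0,60],[0,0,0,-40,11.3,0,60],[0,0,0,-40,11.3,0,60],[0,0,0,-30,8,0,60],[0,0,0,0,0,0,60],[0,0,0,0,0,0,60]]'
python3 - <<'E'
from fit import *
o=manip.get_obs();print(o['ee_pos'])
f=grab('wrist','w17.png');W=(f,cv2.imread('pics/w17.png'))
for d in(0,.004,.01):print('fil',d,np.round(fit([W],[(.034,.093+d),(.028,.093+d)],.449,.139,.01)[:2],4).tolist())
print('cup',np.round(fit([W],[(.037,.045)],.449,.139,.01)[:2],4).tolist())
E
python3 -m inch '[[0,0,0,-25,7,0,60],[0,0,0,-40,11.3,0,60],[0,0,0,-40,11.3,0,60],[0,0,0,-40,11.3,0,60],[0,0,0,-40,11.3,0,60],[0,0,0,-40,11.3,0,60],[0,0,0,-20,5,0,60],[0,0,0,0,0,0,60],[0,0,0,0,0,0,60]]'
python3 - <<'E'
from fit import *
o=manip.get_obs();print(o['ee_pos'])
f=grab('wrist','w18.png');W=(f,cv2.imread('pics/w18.png'))
for d in(0,.005):print('spr',d,np.round(fit([W],[(.030,.032+d),(.024,.032+d),(.033,.016+d)],.4745,-.1135,.012)[:2],4).tolist())
print('dish',np.round(fit([W],[(.051,.012)],.4735,-.1155,.01)[:2],4).tolist())
print([(d['score'],atz(f,d['centre'],.005)) for d in eyes.landmark_of('wrist','spreader')[:2]])
E
```

```text
t: 37.27
ee_pos: [0.4532, 0.3625, 0.2032]
eef_rot: [2.46, 1.954, 0.003]
ft_force: [-0.3, 0.2, -0.6]
finger_gap: 0.6
grip_force: 0.0
[0.45319535 0.36249531 0.20322449]
lid org z 0.126 [[0.5424, 0.4535, 0.364], [0.5252, 0.4525, 0.364]]
lid org z 0.13 [[0.5226, 0.4535, 0.364], [0.5205, 0.4535, 0.365]]
lid org z 0.134 [[0.6199, 0.4535, 0.364], [0.5839, 0.4535, 0.365]]
pot [[0.7706, 0.4525, 0.361], [0.757, 0.4525, 0.36]] warmer [[0.4733, 0.4515, 0.361], [0.4624, 0.4515, 0.36]]
t: 37.98
ee_pos: [0.4627, 0.138, 0.2012]
eef_rot: [-2.462, -1.95, 0.002]
ft_force: [0.6, 0.0, -0.6]
finger_gap: 0.601
grip_force: 0.0
[0.46270906 0.13803597 0.2012409 ]
fil 0 [[0.7849, 0.449, 0.139], [0.738, 0.448, 0.139]]
fil 0.004 [[0.7055, 0.449, 0.14], [0.7004, 0.45, 0.14]]
fil 0.01 [[0.6211, 0.451, 0.144], [0.6081, 0.451, 0.143]]
cup [[0.6894, 0.448, 0.129], [0.6691, 0.444, 0.131]]
t: 38.78
ee_pos: [0.4745, -0.1146, 0.2013]
eef_rot: [-2.459, -1.953, 0.001]
ft_force: [0.1, 0.5, -0.6]
finger_gap: 0.601
grip_force: 0.0
[ 0.4744811  -0.11459619  0.20134281]
spr 0 [[0.4844, 0.4765, -0.1095], [0.4828, 0.4755, -0.1095]]
spr 0.005 [[0.4694, 0.4765, -0.1085], [0.4647, 0.4755, -0.1085]]
dish [[0.9684, 0.4735, -0.1165], [0.9666, 0.4735, -0.1155]]
[(0.59, array([ 0.47274558, -0.11639081,  0.005     ]))]
```

```bash
python3 - <<'E'
from fit import *
s=grab('scene','s19.png');t=grab('top','t19.png')
for c,f in(('scene',s),('top',t)):
    for n,q in(('lid',(.453,.363,.126)),('pot',(.4525,.361,.05)),('filter_section',(.449,.139,.033)),('spreader',(.4735,-.1155,.005)),('cup',None),('egg_cup',None)):
        for d in eyes.landmark_of(c,n)[:2]:print(c,n,round(d['score'],2),d['centre'],None if q is None else np.round(proj(f,q),1))
S=(s,cv2.imread('pics/s19.png'))
for z in(.118,.122,.126,.130,.134):print(z,np.round(fit([S],[(.028,z+.009),(.008,z+.032)],.453,.3625,.003)[:1],4).tolist())
for x,y in((.4735,-.1155),(.4765,-.1095)):print(x,y,fit([S],[(.030,.032),(.024,.032),(.033,.016)],x,y,.001)[:1])
E
```

```text
scene lid 0.62 [251.3, 282.0] [248.4 281.7]
scene lid 0.61 [380.7, 192.6] [248.4 281.7]
scene pot 0.95 [255.8, 302.4] [253.5 300.1]
scene filter_section 0.62 [310.7, 255.1] [314.1 252.4]
scene spreader 0.75 [359.6, 206.5] [359.7 208.9]
scene cup 0.89 [350.3, 179.8] None
scene egg_cup 0.58 [254.2, 266.9] None
top lid 0.87 [175.0, 215.2] [174.9 216.4]
top lid 0.57 [405.4, 206.8] [174.9 216.4]
top pot 0.76 [183.7, 217.3] [184.2 217.4]
top filter_section 0.72 [267.8, 220.3] [269.  219.8]
top filter_section 0.42 [364.5, 212.4] [269.  219.8]
top spreader 0.56 [272.3, 221.7] [364.1 212.1]
top spreader 0.52 [365.5, 211.8] [364.1 212.1]
top cup 0.94 [413.1, 165.2] None
top egg_cup 0.54 [226.0, 173.6] None
0.118 [[0.5826, 0.456, 0.3595]]
0.122 [[0.6146, 0.455, 0.3595]]
0.126 [[0.6197, 0.453, 0.3615]]
0.13 [[0.6251, 0.45, 0.3635]]
0.134 [[0.5975, 0.45, 0.3645]]
0.4735 -0.1155 [(np.float32(0.54003674), np.float64(0.4745), np.float64(-0.1165))]
0.4765 -0.1095 [(np.float32(0.50028944), np.float64(0.4775), np.float64(-0.1105))]
```

Landmarks match the predicted seated poses to within about 4 px, and the seating heights agree with the contact heights I felt. The robot is clear of everything, so I'm handing in.

```bash
python3 -c "
from rig import manip
print(manip.finish_job())"
```

```text
the job is handed in; nothing more can be done
None
```

The job is handed in after about 39 s of robot time, with no verdict returned: by my measurements the spreader is in the dish, the filter in the drip cup, the pot on the warmer and the lid home in the pot, though the lid's height rests mainly on contact felt at the expected level.

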